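# Find the sound channel key by its snap and switch that channel on

### The job

Only one of the three channel units on the tube mixer's grey control panel is still sound: its white key, pressed slowly, snaps over and stays down, while the worn ones just stay soft. Feel your way down on the keys gently until you find the one that snaps, letting a soft key come up again without pushing it to its bottom, and leave the sound key down. Then switch on the toggle lever of that same unit and no other, and leave the tube rack and the yellow tub where they stand.

Things in the scene. Friction and masses are not known exactly. Their poses are not given: they have to be found in the camera images.
- panel: Fixed grey panel, 190 (x) x 310 (y) x 22 mm high; origin at the centre of its underside, +x to its far side, z up. Three look-alike units, 165 x 80 mm, in a row at y = +95, 0, -95 mm, each with toggle lever (robot side), white key, orange tab (far side). Each unit sits, with key and lever, up to 4 mm above or below nominal. Which one is sound varies unseen. Press nothing with over 14 N.
- seat_left (a point): Nominal centre of the left unit's key top (panel x = +30, y = +95 mm, 65 mm above the bench), fixed to the panel, axes as the panel's. The real key top is up to 4 mm above or below: find it by touch. Key 26 mm across, top 18 mm above its unit's flat top face, in a black collar 36 mm across, 4 mm high; goes straight down, 8 mm at most. All keys start to yield at about 1 N.
- seat_mid (a point): The same for the middle unit (panel y = 0). A sound key resists up to 4.5 N at 1 to 2 mm down, then gives way; only when the force has fallen to nothing (4 mm down) does it run off to the bottom by itself and stay; let go sooner, it comes up. The bottom is a hard stop. A worn key resists 0.5 to 1.1 N more per mm and springs back: not snapped by 5 mm, it is worn; never push it below 6.5 mm.
- seat_right (a point): The same for the right unit (panel y = -95 mm). In every unit the lever's pivot lies 78 mm from the key's centre towards panel -x, 14 mm below the height of the unpressed key top (4 mm above the unit's top face). The lever is a rod 7 mm thick with a 12 mm black ball centred 45 mm from the pivot; it can be pushed over with a shut gripper from its robot side.
- flag_a (a joint): Rise (m) of the small orange tab of one unit; its seat is not told. Driven by that unit's key, a quarter of the key's travel: 0 with the key up, 0.002 with the key fully down (8 mm).
- flag_b (a joint): The same for another unit, seat not told.
- flag_c (a joint): The same for the remaining unit, seat not told.
- lever_a (a joint): Toggle lever of the same unit as flag_a (rad): 0 = off, leaning 0.5 rad from upright towards panel -x (the robot); 1.0 = on, leaning 0.5 rad towards panel +x (its key). Starts within 0.12 of off, swings in the panel's x-z plane; about 1 N at the tip moves it; stays where left.
- lever_b (a joint): The same for the unit of flag_b.
- lever_c (a joint): The same for the unit of flag_c.
- rack: Loose white tube rack with four capped tubes, 70 by 160 by 103 mm high, standing near the panel's left (+y) end; origin at the centre of its underside.
- sharps: Loose yellow round waste tub, 136 mm across and 146 mm high, standing off the panel's right (-y) end; origin at the centre of its underside.

How it is judged:
On the way, in this order (a step that is already met when the one before it is completed fails the run):
1. the sound unit's key has snapped over and stays down, no lever switched yet (value of joint flag_b above 0.0017 m and value of joint lever_b below 0.5 rad), for 0.2 s.
2. the sound unit's lever is switched on (value of joint lever_b above 0.8 rad), for 0.1 s.
At the end, for the whole second after the job is handed in: The sound key stays snapped down (tab up over 1.7 mm) and its lever is on (over 0.8 rad); the other keys are up again (tabs under 0.4 mm) and their levers off (under 0.3 rad); rack and waste tub within 20 mm of where they stood (value of joint flag_b above 0.0017 m and value of joint lever_b above 0.8 rad and value of joint each of lever_a, lever_c below 0.3 rad and value of joint each of flag_a, flag_c below 0.0004 m and distance of each of rack, sharps from where it was at the start of the episode below 0.02 m); the robot touches nothing.
It fails at once if a worn key pushed almost to its bottom (7 mm of its 8 mm down: tab up 1.75 mm) (value of joint any of flag_a, flag_c above 0.00175 m).
It fails at once if pressing anything with more than 14 N (contact force between any of the fingers, the arm and anything else above 14 N).
It fails at once if the lever of a worn unit switched (value of joint any of lever_a, lever_c above 0.5 rad).
It fails at once if rack or waste tub knocked aside (distance of any of rack, sharps from where it was at the start of the episode above 0.03 m).
It also fails if it takes over 64 s, if anything falls off the work surface, if the arm or the gripper's body presses on something with over 40 N, if the wrist force passes 120 N, or if a joint passes its speed limit or range.

### The arm

A 6-joint arm with a two-finger parallel gripper is mounted at the origin on the work surface. World frame = base frame: x ahead of the robot, y to its left, z up, the work surface at z = 0. Lengths are in m, angles in rad, forces in N, time in s.
With the tool pointing down it reaches from about 0.35 to 0.85 m from the base axis. Payload 8.1 kg.
Tool frame: the origin (TCP) lies on the centre line of the jaws, within the pads' length; the fingertips stand 19 mm ahead of it and the grasp point (between the pads) is the TCP (r.tips_ahead is the z of the fingertips in the tool frame, in m); z points along the fingers, y is the direction in which the jaws open and shut (so a half turn about z gives the same grasp; the last joint's range is limited). The gripper opens to 93 mm and grips with 3 to 60 N. Pads are 15 mm wide; open, the fingers measure 128 mm over their backs; the gripper's body (75 mm by 188 mm) begins 65 mm behind the grasp point.
Start: joints at [1.016, 0.13, 1.488, -0, 1.523, -0.085], TCP at [0.272, 0.535, 0.206] pointing down, gripper open.
Joint ranges: [-2.96, 2.96], [-0.89, 2.26], [0.02, 2.5], [-1.34, 4.48], [0, 2.73], [-2.66, 2.66]. Speed limits (rad/s): [2.39, 2.39, 2.79, 3.14, 3.14, 3.14].

### API

Orientations are given as a unit quaternion [w, x, y, z].
In Python, from bench import r gives the robot as it stands.
- The arm moves only by the shell command python3 -m jog 'ROWS' [OPENING] [FORCE]. ROWS is JSON, a list of rows, each a list of 4 numbers: the shift along the world's x, y, z in units of 30 mm (1.0 is 30 mm), then the turn about the world's z in units of 5 degrees (1.0 is 5 degrees). A call has 1 to 8 rows; each row is the pose to reach, as a shift and turn from the pose measured when the call began; what a row does not reach only later rows make up. A row lasts 1/10 s, in which the tool goes at most 50 mm and 8.59 degrees, less where a joint would pass 70% of its speed; a pose out of reach is approached as far as the arm can. A call with a gripper value outside its range is refused whole. OPENING is the finger opening in mm, from 0 to 93, set as the call begins (- or left out, the last holds). The fingers move at their own pace and stop on an object; FORCE is the grip in N (left out, the last holds). Time passes only in rows, so rows that repeat a pose let the fingers close. It gives the time, the measured TCP pose, the force and the opening at its end, in the units of the state.
- r.get_obs(): the state, without advancing time (a new reading comes with each control period).
- r.camera(name): name is "side" or "top" or "wrist"; returns the picture (400x640x3 uint8, blue, green, red); there is no depth.
- r.camera_model(name): a dict with "fx", "fy", "cx", "cy" (pixels), "rvec" (rotation vector, rad) and "tvec" (3), from world to camera coordinates, as OpenCV has them; the wrist camera has in their place "T_tool_cam" (4x4, takes a point from camera to tool coordinates, whose origin is the TCP and whose axes are the flange's). Camera axes: x right, y down, z forward; pixel columns grow to the right and rows downward; lengths in m; the calibration is good to about 2 mm. A picture is of the moment at which its call begins: read the wrist's pose just before it. camera_model takes no time and is no camera call.
- r.job_done(): hands the job in, once; it reports no verdict.
The state is a dict: "clock": time; "joint_positions": joint angles; "qvel": joint speeds; "effort": joint torques, N m; "eef_pos": TCP position; "tcp_rot": TCP orientation; "ft_force": force on the tool from outside, world axes, zero at the start; "ft_torque": the same for the moment, N m; "opening": finger opening in m.
Only numpy, scipy, OpenCV 4.12 (cv2) and the standard library are available. Lean on these libraries where they do the work, as an engineer would, in place of code of your own. Each camera call takes 0.05 s, during which the arm holds its last target. There are 200 camera calls.

## Working session

There is one attempt and no reset: what is moved stays moved. The work goes in short steps, Python scripts to look and compute and a shell command to move; the robot and the scene stay as the last step left them, time stands still between calls to the robot, and variables do not carry over. Pictures are saved under pics/ and viewed, about 8 in all and at most 12, crops included, and the job is handed in when it is done.

```bash
mkdir -p pics; ls
python3 - <<'E'
from bench import r
import cv2
for n in ("top","side"):
    cv2.imwrite(f"pics/{n}0.png", r.camera(n)); print(n, r.camera_model(n))
print(r.get_obs()); print(r.tips_ahead, r.camera_model("wrist"))
E
```

```text
pics
top {'fx': 461.29269536400403, 'fy': 461.29269536400403, 'cx': 312.4349103019525, 'cy': 192.88519951010076, 'rvec': array([ 1.97060154, -2.24113648,  0.2372175 ]), 'tvec': array([0.09203366, 0.58484074, 0.93587469])}
side {'fx': 409.27189499969285, 'fy': 409.27189499969285, 'cx': 320.0419252380538, 'cy': 192.36187299822663, 'rvec': array([ 2.06122228, -0.70823665,  0.41526172]), 'tvec': array([-0.4512089 ,  0.27311437,  0.55404953])}
{'clock': 0.1, 'joint_positions': array([ 1.01558364e+00,  1.31113838e-01,  1.48916644e+00,  1.34937975e-05,
        1.52300604e+00, -8.54070331e-02]), 'qvel': array([-6.99725390e-04, -1.22137417e-03, -7.82155841e-04,  2.56829720e-04,
       -9.04980291e-05,  1.23792551e-03]), 'effort': array([ 1.54954923e-03, -5.61338782e+01, -4.93096447e+01,  7.70160207e-02,
        2.92205682e-02, -1.35575142e-04]), 'eef_pos': array([0.27132233, 0.53454553, 0.20537769]), 'tcp_rot': array([-2.73030833e-04,  2.32748717e-01,  9.72536538e-01, -8.01640255e-04]), 'ft_force': array([-0.45576837, -0.65868466,  0.55458821]), 'ft_torque': array([0.00760993, 0.01737319, 0.03114378]), 'opening': 0.09304160426988568}
0.019 {'fx': 322.9325200584592, 'fy': 322.9325200584592, 'cx': 317.94950737847364, 'cy': 206.10220974271442, 'T_tool_cam': array([[ 6.33401786e-05, -9.71044840e-01, -2.38897289e-01,
         6.55959494e-02],
       [ 9.99999827e-01, -7.82319787e-05,  5.83124771e-04,
         6.00353186e-04],
       [-5.84929708e-04, -2.38897285e-01,  9.71044667e-01,
        -1.78374553e-01],
       [ 0.00000000e+00,  0.00000000e+00,  0.00000000e+00,
         1.00000000e+00]])}
```

View pics/top0.png

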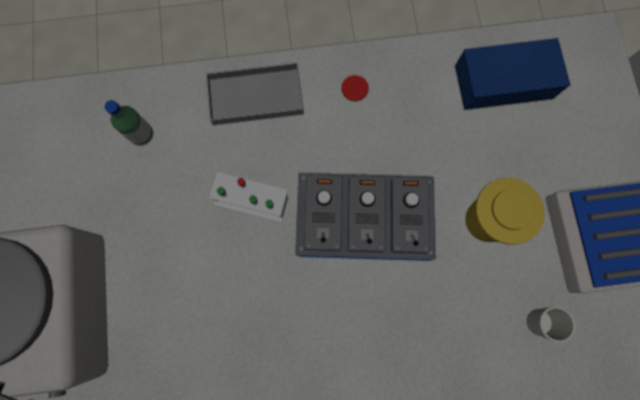

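View pics/side0.png

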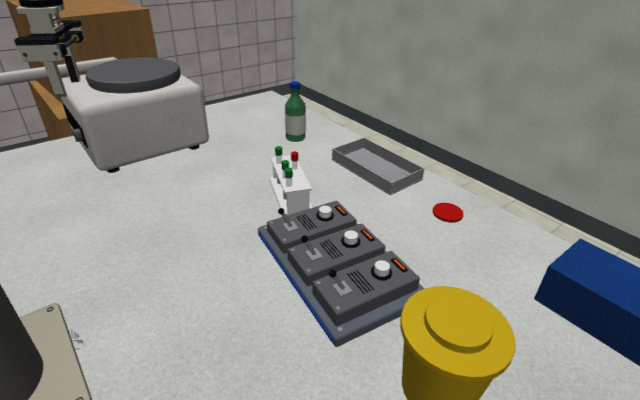

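The top view shows the panel with keys near (324,198), (368,199) and (412,200) and levers near (323,236), (369,238) and (415,240). The rack is at (248,195) and the tub at (509,211). The side view confirms the same layout.

```bash
cat > h.py <<'E'
import numpy as np, cv2
from bench import r
def ray(n,uv,z):
    m=r.camera_model(n);R=cv2.Rodrigues(m["rvec"])[0];c=-R.T@m["tvec"]
    d=R.T@np.array([(uv[0]-m["cx"])/m["fx"],(uv[1]-m["cy"])/m["fy"],1]);return c+d*(z-c[2])/d[2]
E
python3 - <<'E'
from h import *
im=cv2.imread("pics/top0.png");g=im.min(2)
K=[]
for u,v in [(324,198),(368,199),(412,200)]:
    p=g[v-12:v+13,u-12:u+13];m=(p>120);ys,xs=np.nonzero(m);c=(u-12+xs.mean(),v-12+ys.mean())
    K.append(ray("top",c,.065));print("key",c,m.sum(),K[-1].round(4))
K=np.array(K);d=K[0]-K[2];print("span",np.linalg.norm(d),"yaw deg",np.degrees(np.arctan2(-d[0],d[1])))
for n,uv,z in [("TL",(300,173),.022),("TR",(434,178),.022),("BR",(435,258),.022),("BL",(297,257),.022),("rackTL",(213,174),.07),("rackBR",(283,217),.07),("tub",(510,211),.146),("levL",(323,241),.09),("tub0",(477,228),.146)]: print(n,ray("top",uv,z).round(4))
cv2.imwrite("pics/crop.png",cv2.resize(im[160:270,200:560],None,fx=2.2,fy=2.2,interpolation=2))
E
```

```text
key (np.float64(323.6478873239437), np.float64(196.43661971830986)) 71 [ 0.5807 -0.0066  0.065 ]
key (np.float64(367.56164383561645), np.float64(197.35616438356163)) 73 [ 0.5665 -0.1003  0.065 ]
key (np.float64(411.93333333333334), np.float64(198.49333333333334)) 75 [ 0.5517 -0.1947  0.065 ]
span 0.19035936303860887 yaw deg -8.753857512790024
TL [0.6507 0.0378 0.022 ]
TR [ 0.5998 -0.2628  0.022 ]
BR [ 0.4218 -0.2319  0.022 ]
BL [0.4625 0.0675 0.022 ]
rackTL [0.6601 0.2259 0.07  ]
rackBR [0.5464 0.0855 0.07  ]
tub [ 0.4878 -0.3617  0.146 ]
levL [0.4825 0.0083 0.09  ]
tub0 [ 0.4631 -0.2908  0.146 ]
```

View pics/crop.png

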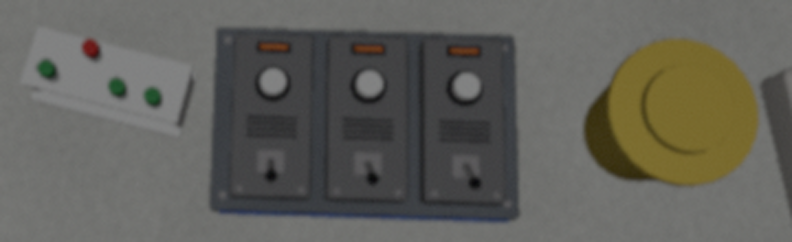

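The crop confirms the panel: yaw is about -8.8° and the keys are 95 mm apart, as given. The rack and tub are clear of its ends. The gripper starts near the white machine, so I'll check clearance on the way out.

Run:
```python
from h import *
o=r.get_obs();p=o["eef_pos"]
for n in ("top","side"):
    m=r.camera_model(n);A=np.array([[m["fx"],0,m["cx"]],[0,m["fy"],m["cy"]],[0,0,1]])
    P=np.array([p,p-[0,0,.019],[.6,.155,.103],[.581,-.007,.065],[.5665,-.1,.065]])
    print(n,cv2.projectPoints(P,m["rvec"],m["tvec"],A,None)[0][:,0].round(0).tolist())
for uv in [(105,375),(73,225),(105,237),(70,390)]: print(uv,ray("top",uv,0).round(3),ray("top",uv,.2).round(3))
for uv in [(100,168),(210,138),(120,62)]: print("s",uv,ray("side",uv,0).round(3))
cv2.imwrite("pics/w0.png",r.camera("wrist"))
```

```text
top [[33.0, 396.0], [39.0, 394.0], [246.0, 193.0], [324.0, 196.0], [367.0, 197.0]]
side [[70.0, 95.0], [73.0, 103.0], [286.0, 158.0], [324.0, 208.0], [350.0, 235.0]]
(105, 375) [0.269 0.504 0.   ] [0.29  0.414 0.2  ]
(73, 225) [0.602 0.567 0.   ] [0.559 0.465 0.2  ]
(105, 237) [0.565 0.495 0.   ] [0.529 0.407 0.2  ]
(70, 390) [0.248 0.579 0.   ] [0.273 0.475 0.2  ]
s (100, 168) [0.287 0.551 0.   ]
s (210, 138) [0.595 0.549 0.   ]
s (120, 62) [0.62  1.502 0.   ]
```

View pics/w0.png

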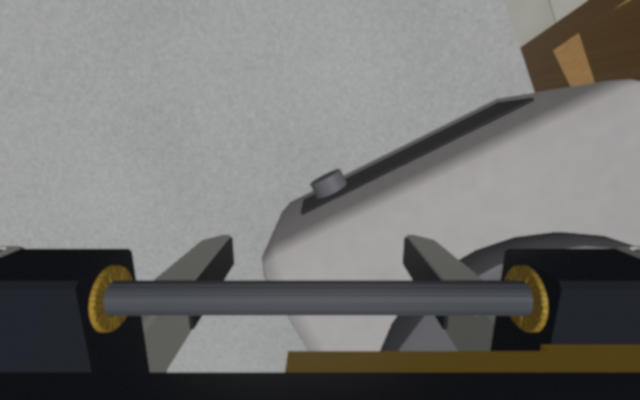

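The wrist view shows the machine's corner next to the fingers at (270,250). I'll rise straight up first, then travel across high.

```bash
python3 -m jog '[[0,0,1.6,0],[0,0,3.2,0],[0,0,4,0],[0,-1.4,4,1],[0.5,-2.9,4,2],[1.2,-4.3,4,3],[2.0,-5.7,4,3.6],[2.8,-7.1,4,3.6]]' 0 10
python3 -m jog '[[0.8,-1.4,0,0],[1.6,-2.8,0,0],[2.4,-4.2,0,0],[3.2,-5.6,0,0],[4.0,-7,0,0],[4.8,-8.4,0,0],[5.6,-9.6,-0.5,0],[6.4,-10.6,-1,0]]'
```

```text
clock: 0.95
eef_pos: [0.3556, 0.32, 0.3253]
tcp_rot: [-0.0, 0.076, 0.997, -0.001]
ft_force: [0.5, -0.6, 0.8]
opening: 0.0336
clock: 1.75
eef_pos: [0.5485, -0.0005, 0.2953]
tcp_rot: [0.001, 0.077, 0.997, -0.001]
ft_force: [-0.1, 0.4, -0.6]
opening: 0.0002
```

```bash
python3 -m jog '[[0.5,-0.1,-1.5,0],[1.08,-0.2,-3,0],[1.08,-0.22,-3.5,0],[1.08,-0.22,-3.5,0]]'
python3 - <<'E'
from h import *
o=r.get_obs();im=r.camera("wrist");cv2.imwrite("pics/w1.png",im)
print(o["eef_pos"],o["tcp_rot"],o["ft_force"])
from scipy.spatial.transform import Rotation as Ro
w=r.camera_model("wrist");q=o["tcp_rot"]
T=np.eye(4);T[:3,:3]=Ro.from_quat([q[1],q[2],q[3],q[0]]).as_matrix();T[:3,3]=o["eef_pos"]
C=T@w["T_tool_cam"];A=np.array([[w["fx"],0,w["cx"]],[0,w["fy"],w["cy"]],[0,0,1]])
Ci=np.linalg.inv(C)
P=np.array([[.5807,-.0066,.065],[.5665,-.1003,.065],[.5517,-.1947,.065],[.504,.005,.051],[.4895,-.088,.051]])
print(cv2.projectPoints(P,cv2.Rodrigues(Ci[:3,:3])[0],Ci[:3,3],A,None)[0][:,0].round(0).tolist())
np.save("C.npy",C)
E
```

```text
clock: 2.15
eef_pos: [0.5785, -0.0069, 0.1868]
tcp_rot: [-0.003, 0.077, 0.997, -0.001]
ft_force: [-0.4, 0.0, 0.1]
opening: 0.0004
[ 0.57849234 -0.0068818   0.18684299] [-2.99468239e-03  7.70672811e-02  9.97021130e-01 -7.29971962e-04] [-0.37232543  0.0282797   0.09957962]
[[318.0, 200.0], [219.0, 201.0], [119.0, 201.0], [318.0, 116.0], [218.0, 116.0]]
```

View pics/w1.png

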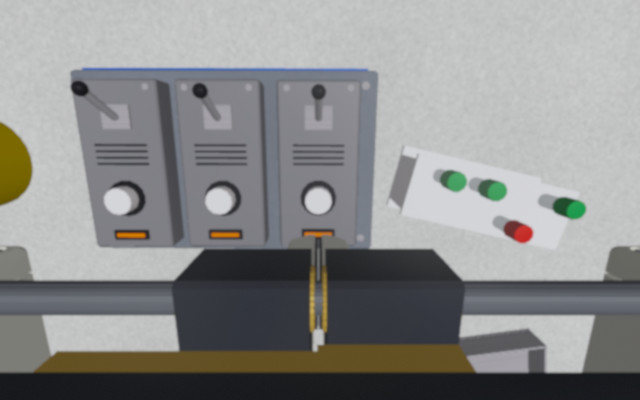

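The wrist view puts the left key at (318,200), exactly where it projects. The middle key at (220,200) and right key at (121,200) also agree to within 1–2 mm. Next I'll descend to just above the left key.

```bash
python3 -m jog '[[0.08,0,-1.2,0],[0.08,0,-2.3,0],[0.08,0,-2.9,0],[0.08,0,-3.0,0],[0.08,0,-3.0,0],[0.08,0,-3.0,0],[0.08,0,-3.0,0],[0.08,0,-3.0,0]]'
for i in 1 ; do python3 - <<'E'
from h import *
print(r.get_obs()["ft_force"],r.get_obs()["eef_pos"])
E
done; python3 -m jog '[[0,0,0,0],[0,0,0,0]]';  python3 -m jog '[[0,0,0,0]]'
```

```text
clock: 3.0
eef_pos: [0.5833, -0.0068, 0.1016]
tcp_rot: [0.001, 0.077, 0.997, -0.001]
ft_force: [-0.6, 0.7, 0.2]
opening: 0.0008
[-0.55629133  0.68177345  0.21812939] [ 0.58329488 -0.00684373  0.10159412]
clock: 3.2
eef_pos: [0.5836, -0.0069, 0.1022]
tcp_rot: [0.001, 0.077, 0.997, -0.001]
ft_force: [-0.5, 0.1, 0.3]
opening: 0.0005
clock: 3.3
eef_pos: [0.5837, -0.0069, 0.1022]
tcp_rot: [0.001, 0.077, 0.997, -0.001]
ft_force: [0.5, -0.7, 0.6]
opening: 0.0003
```

```bash
python3 -m jog '[[-0.09,0,-0.25,0],[-0.09,0,-0.4,0],[-0.09,0,-0.4,0],[-0.09,0,-0.4,0],[-0.09,0,-0.4,0]]'; for i in 1; do python3 -m jog '[[0,0,-0.03,0],[0,0,-0.03,0]]';  python3 -m jog '[[0,0,-0.03,0],[0,0,-0.03,0]]'; python3 -m jog '[[0,0,-0.03,0],[0,0,-0.03,0]]'; done | grep -E "pos|force"
```

```text
clock: 3.8
eef_pos: [0.581, -0.0069, 0.0902]
tcp_rot: [0.001, 0.077, 0.997, -0.001]
ft_force: [-0.2, -0.0, -0.8]
opening: 0.0007
eef_pos: [0.5811, -0.0069, 0.0894]
ft_force: [0.4, -0.2, 0.9]
eef_pos: [0.5811, -0.007, 0.0884]
ft_force: [0.6, 0.2, 0.6]
eef_pos: [0.581, -0.0069, 0.0874]
ft_force: [0.3, 0.6, 0.3]
```

```bash
{ python3 -m jog '[[0,0,-0.033,0]]';  python3 -m jog '[[0,0,-0.033,0]]'; python3 -m jog '[[0,0,-0.033,0]]'; python3 -m jog '[[0,0,-0.033,0]]'; python3 -m jog '[[0,0,-0.033,0]]'; python3 -m jog '[[0,0,-0.033,0]]'; python3 -m jog '[[0,0,0,0]]'; } | grep -E "pos|force"
```

```text
eef_pos: [0.5811, -0.0069, 0.0865]
ft_force: [0.2, 0.1, -0.9]
eef_pos: [0.5811, -0.0069, 0.0854]
ft_force: [0.1, -0.3, -0.2]
eef_pos: [0.5811, -0.0069, 0.0843]
ft_force: [0.0, 0.0, 0.8]
eef_pos: [0.5811, -0.0069, 0.0832]
ft_force: [-0.7, 0.0, 0.5]
eef_pos: [0.581, -0.0069, 0.0821]
ft_force: [-0.3, -0.2, -0.8]
eef_pos: [0.581, -0.0069, 0.0809]
ft_force: [0.5, 0.5, 0.2]
eef_pos: [0.5809, -0.0069, 0.0808]
ft_force: [0.2, 0.4, 0.5]
```

```bash
{ python3 -m jog '[[0,0,-0.033,0]]';  python3 -m jog '[[0,0,0,0]]'; python3 -m jog '[[0,0,-0.033,0]]'; python3 -m jog '[[0,0,0,0]]'; python3 -m jog '[[0,0,-0.033,0]]'; python3 -m jog '[[0,0,0,0]]'; } | grep -E "pos|force"
```

```text
eef_pos: [0.581, -0.0069, 0.0798]
ft_force: [0.1, -0.6, -0.2]
eef_pos: [0.5809, -0.0069, 0.0796]
ft_force: [0.6, -0.1, -0.2]
eef_pos: [0.581, -0.0069, 0.0788]
ft_force: [-0.1, 0.3, -0.1]
eef_pos: [0.5809, -0.0069, 0.0786]
ft_force: [-0.1, -0.5, 0.8]
eef_pos: [0.5811, -0.007, 0.0778]
ft_force: [-0.3, -0.2, 0.3]
eef_pos: [0.5809, -0.0069, 0.0776]
ft_force: [0.4, 0.1, 0.7]
```

```bash
{ python3 -m jog '[[0,0,-0.033,0]]';  python3 -m jog '[[0,0,0,0]]'; python3 -m jog '[[0,0,-0.033,0]]'; python3 -m jog '[[0,0,0,0]]'; python3 -m jog '[[0,0,0,0]]'; } | grep -E "pos|force"
python3 - <<'E'
from h import *
im=r.camera("side");cv2.imwrite("pics/s1.png",cv2.resize(im[130:330,220:440],None,fx=3,fy=3,interpolation=2))
o=r.get_obs();print(o["ft_force"],o["effort"])
E
```

```text
eef_pos: [0.581, -0.0069, 0.0767]
ft_force: [0.2, -0.7, -0.1]
eef_pos: [0.5809, -0.0069, 0.0765]
ft_force: [-0.1, 0.3, -0.4]
eef_pos: [0.5811, -0.0069, 0.0756]
ft_force: [-0.3, -0.1, 0.1]
eef_pos: [0.5809, -0.0069, 0.0754]
ft_force: [0.8, -0.3, 0.5]
eef_pos: [0.581, -0.0069, 0.0755]
ft_force: [0.2, -0.1, -0.2]
[-0.07289579 -1.00174233  0.03004865] [-4.90584825e-04 -5.51288331e+01 -4.59824967e+01 -2.07261345e-02
  5.60664525e-02 -1.41879864e-04]
```

View pics/s1.png

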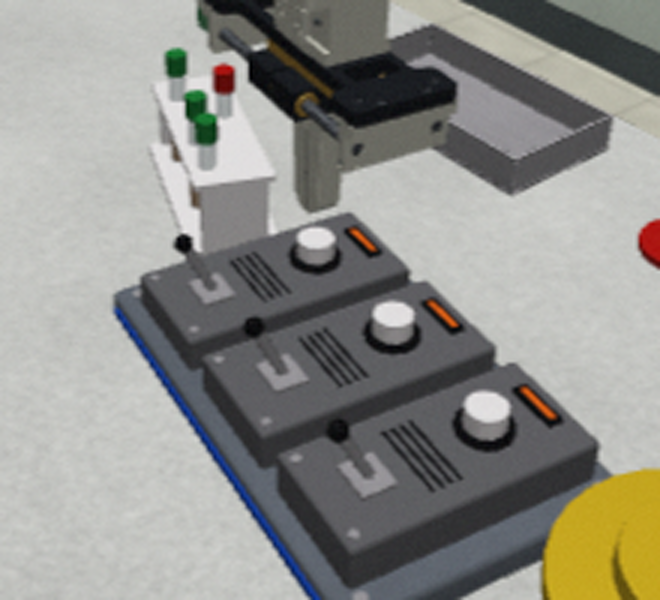

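The side crop shows the fingertip at (318,208), still hanging roughly 15–20 mm above the left key top at (317,240). No contact yet agrees with that. I'll work out how far the tip actually is before going on.

Run:
```python
from h import *
o=r.get_obs();p=o["eef_pos"]
m=r.camera_model("side");A=np.array([[m["fx"],0,m["cx"]],[0,m["fy"],m["cy"]],[0,0,1]])
P=np.array([p+[0,0,dz] for dz in (-.019,-.01,0,.01,.02)]+[[.5807,-.0066,z] for z in (.061,.065,.069)])
print(((cv2.projectPoints(P,m["rvec"],m["tvec"],A,None)[0][:,0]-[220,130])*3).round(0).tolist())
w=r.camera_model("wrist");Ci=np.linalg.inv(w["T_tool_cam"]);A=np.array([[w["fx"],0,w["cx"]],[0,w["fy"],w["cy"]],[0,0,1]])
P=np.array([[x,0,d] for x in (0,.0075) for d in (-.02,-.01,0,.01,.019)])
print(cv2.projectPoints(P,cv2.Rodrigues(Ci[:3,:3])[0],Ci[:3,3],A,None)[0][:,0].round(0).tolist())
```

```text
[[312.0, 246.0], [312.0, 235.0], [313.0, 222.0], [313.0, 210.0], [314.0, 197.0], [311.0, 240.0], [312.0, 235.0], [312.0, 230.0]]
[[317.0, 255.0], [317.0, 248.0], [317.0, 242.0], [317.0, 236.0], [317.0, 232.0], [317.0, 241.0], [317.0, 235.0], [317.0, 230.0], [317.0, 224.0], [317.0, 220.0]]
```

Run:
```python
from h import *
o=r.get_obs();p=o["eef_pos"]
m=r.camera_model("side");A=np.array([[m["fx"],0,m["cx"]],[0,m["fy"],m["cy"]],[0,0,1]])
ux=np.array([.988,-.152,0]);uy=np.array([.152,.988,0])
f=lambda P:((cv2.projectPoints(np.array(P),m["rvec"],m["tvec"],A,None)[0][:,0]-[220,130])*3).round(0).tolist()
for dz in (.055,.065,.08,.095): print(dz,f([p-.094*uy+s*.0375*ux+[0,0,dz] for s in (-1,1)]))
for dz in (-.019,0,.005,.01): print("tip",dz,f([p+a*.0075*ux+b*.0175*uy+[0,0,dz] for a,b in ((-1,-1),(1,-1),(-1,1))]))
m=r.camera_model("top");A=np.array([[m["fx"],0,m["cx"]],[0,m["fy"],m["cy"]],[0,0,1]])
# rack corners from the top image, edges at z=.075 body top guess
for uv in [(287,191),(279,218),(213,174),(209,199)]: print(uv,ray("top",uv,.075).round(3),ray("top",uv,.0).round(3))
im=r.camera("side");cv2.imwrite("pics/s2.png",cv2.resize(im[60:260,210:400],None,fx=4,fy=3,interpolation=2)) if 0 else None
```

```text
0.055 [[342.0, 244.0], [449.0, 210.0]]
0.065 [[343.0, 230.0], [450.0, 196.0]]
0.08 [[344.0, 208.0], [452.0, 174.0]]
0.095 [[345.0, 186.0], [455.0, 153.0]]
tip -0.019 [[315.0, 262.0], [335.0, 256.0], [289.0, 235.0]]
tip 0 [[316.0, 239.0], [336.0, 233.0], [290.0, 212.0]]
tip 0.005 [[317.0, 233.0], [336.0, 227.0], [290.0, 206.0]]
tip 0.01 [[317.0, 226.0], [337.0, 220.0], [290.0, 200.0]]
(287, 191) [0.601 0.07  0.075] [0.618 0.073 0.   ]
(279, 218) [0.544 0.094 0.075] [0.557 0.098 0.   ]
(213, 174) [0.659 0.225 0.075] [0.68  0.239 0.   ]
(209, 199) [0.605 0.238 0.075] [0.622 0.253 0.   ]
```

Both cameras agree that the real fingertips sit about 15–20 mm behind the reported TCP, not 19 mm ahead of it. The body is raised by the same amount, so clearances hold. The tip is really at z ≈ 0.09–0.095, so I'll go down 18 mm and then feel.

```bash
{ python3 -m jog '[[0,0,-0.2,0],[0,0,-0.3,0],[0,0,-0.3,0]]'; python3 -m jog '[[0,0,-0.15,0],[0,0,-0.15,0]]'; python3 -m jog '[[0,0,-0.15,0],[0,0,-0.15,0]]'; python3 -m jog '[[0,0,-0.033,0]]';python3 -m jog '[[0,0,-0.033,0]]';python3 -m jog '[[0,0,-0.033,0]]';python3 -m jog '[[0,0,0,0]]'; } | grep -E "pos|force"
```

```text
eef_pos: [0.5802, -0.0069, 0.0654]
ft_force: [0.1, 1.1, -0.1]
eef_pos: [0.5796, -0.0068, 0.0599]
ft_force: [-1.0, -0.2, -0.5]
eef_pos: [0.5789, -0.0067, 0.0545]
ft_force: [0.0, 0.8, -0.0]
eef_pos: [0.579, -0.0067, 0.0535]
ft_force: [0.2, -0.1, -0.4]
eef_pos: [0.579, -0.0067, 0.0524]
ft_force: [0.2, -0.3, -0.5]
eef_pos: [0.579, -0.0068, 0.0514]
ft_force: [0.3, 0.1, -0.1]
eef_pos: [0.5791, -0.0068, 0.0514]
ft_force: [0.4, -0.4, 0.9]
```

```bash
{ python3 -m jog '[[0,0,-0.033,0]]'; python3 -m jog '[[0,0,-0.033,0]]'; python3 -m jog '[[0,0,-0.033,0]]'; python3 -m jog '[[0,0,0,0]]'; } | grep -E "pos|force"
python3 - <<'E'
from h import *
im=r.camera("side");cv2.imwrite("pics/s3.png",cv2.resize(im[150:250,270:400],None,fx=5,fy=5,interpolation=2))
print(r.get_obs()["eef_pos"])
E
```

```text
eef_pos: [0.5792, -0.0068, 0.0507]
ft_force: [-1.5, 0.2, 3.5]
eef_pos: [0.5793, -0.0068, 0.05]
ft_force: [-2.7, -0.6, 4.2]
eef_pos: [0.5793, -0.0068, 0.0493]
ft_force: [-2.4, 0.9, 4.3]
eef_pos: [0.5793, -0.0068, 0.0494]
ft_force: [-2.4, 0.4, 4.6]
[ 0.57926866 -0.00677317  0.04948074]
```

View pics/s3.png

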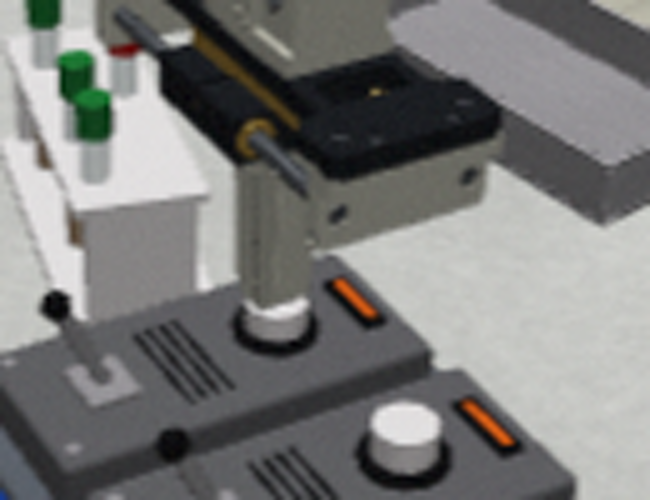

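The side crop shows the fingertip resting on the left key at (277,300), well centred. The force is about 4.5 N at roughly 2 mm down, so I'll keep going in small steps.

```bash
{ python3 -m jog '[[0,0,-0.033,0]]'; python3 -m jog '[[0,0,-0.025,0]]';  python3 -m jog '[[0,0,0,0]]'; } | grep -E "pos|force"
```

```text
eef_pos: [0.5793, -0.0068, 0.0487]
ft_force: [-2.8, 0.4, 3.9]
eef_pos: [0.5792, -0.0068, 0.0478]
ft_force: [-0.6, 0.0, 1.1]
eef_pos: [0.5792, -0.0067, 0.0473]
ft_force: [0.5, 0.5, -1.0]
```

The force fell away from 4.5 N to nothing, so the left key snaps. I'll go a little further to make sure it's over, then lift and look.

```bash
{ python3 -m jog '[[0,0,-0.033,0],[0,0,-0.033,0]]'; python3 -m jog '[[0,0,-0.033,0],[0,0,-0.033,0],[0,0,-0.033,0]]'; python3 -m jog '[[0,0,0.5,0],[0,0,1,0],[0,0,1.5,0],[0,0,1.8,0],[0,0,1.8,0]]'; } | grep -E "clock|pos|force"
python3 - <<'E'
from h import *
im=r.camera("side");cv2.imwrite("pics/s4.png",cv2.resize(im[130:330,220:440],None,fx=3,fy=3,interpolation=2))
print(r.get_obs()["eef_pos"])
E
```

```text
clock: 8.35
eef_pos: [0.5791, -0.0067, 0.0459]
ft_force: [0.0, -0.0, 0.4]
clock: 8.65
eef_pos: [0.579, -0.0068, 0.0448]
ft_force: [0.0, 0.7, 0.4]
clock: 9.15
eef_pos: [0.5808, -0.0069, 0.1018]
ft_force: [0.2, -0.7, 0.6]
[ 0.57993934 -0.0068344   0.10027245]
```

View pics/s4.png

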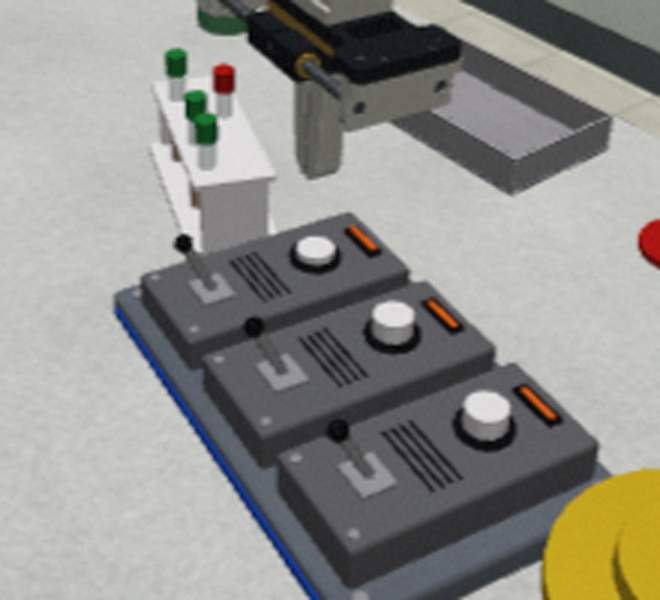

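The left key now stays down, its top near (316,252) and close to its collar, while the other two keys are up. Next is the left lever, so I'll go over it to its robot side, high and then down.

```bash
{ python3 -m jog '[[-0.5,0.1,0.9,0],[-2,0.3,1.2,0],[-3.5,0.5,1.2,0],[-4.37,0.68,1.2,0],[-4.37,0.68,1,0],[-4.37,0.68,0,0],[-4.37,0.68,-0.8,0],[-4.37,0.68,-1.1,0]]'; python3 -m jog '[[0,0,0,0],[0,0,0,0]]'; } | grep -E "clock|pos|force"
python3 - <<'E'
from h import *
im=r.camera("side");cv2.imwrite("pics/s5.png",cv2.resize(im[130:270,220:380],None,fx=4,fy=4,interpolation=2))
print(r.get_obs()["eef_pos"])
E
```

```text
clock: 10.0
eef_pos: [0.4471, 0.0136, 0.0641]
ft_force: [-0.4, -0.3, 0.1]
clock: 10.2
eef_pos: [0.4471, 0.0136, 0.0641]
ft_force: [0.4, 0.0, 0.2]
[0.44773563 0.0135422  0.06480949]
```

View pics/s5.png

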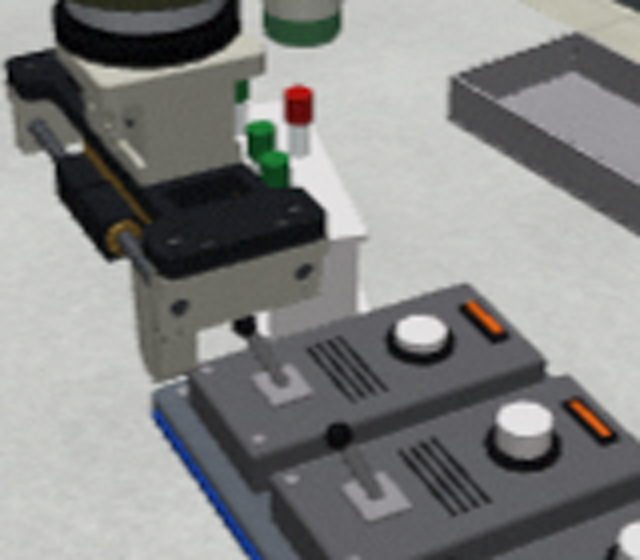

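The finger is at (165,370) on the robot side, in line with the lever ball at (243,325). I'll push along panel +x.

```bash
{ python3 -m jog '[[0.3,-0.045,0,0],[0.6,-0.09,0,0],[0.9,-0.135,0,0]]'; python3 -m jog '[[0.2,-0.03,0,0],[0.2,-0.03,0,0]]'; python3 -m jog '[[0.2,-0.03,0,0],[0.2,-0.03,0,0]]'; python3 -m jog '[[0.2,-0.03,0,0],[0.2,-0.03,0,0]]'; python3 -m jog '[[0.15,-0.023,0,0],[0.15,-0.023,0,0]]'; } | grep -E "pos|force"
```

```text
eef_pos: [0.4763, 0.0092, 0.0657]
ft_force: [-2.6, 0.3, 1.5]
eef_pos: [0.4836, 0.0081, 0.066]
ft_force: [0.0, 0.1, -0.4]
eef_pos: [0.4902, 0.0071, 0.0661]
ft_force: [0.6, 1.2, -0.6]
eef_pos: [0.4967, 0.0061, 0.0661]
ft_force: [0.6, 0.0, 0.2]
eef_pos: [0.5015, 0.0053, 0.066]
ft_force: [-0.7, -0.3, -0.0]
```

```bash
{ python3 -m jog '[[0.1,-0.015,0,0],[0.1,-0.015,0,0]]'; python3 -m jog '[[0.05,-0.008,0,0],[0.05,-0.008,0,0]]'; python3 -m jog '[[0,0,0,0]]'; } | grep -E "pos|force"
python3 - <<'E'
from h import *
im=r.camera("side");cv2.imwrite("pics/s6.png",cv2.resize(im[130:270,220:380],None,fx=4,fy=4,interpolation=2))
E
```

```text
eef_pos: [0.5046, 0.0048, 0.0659]
ft_force: [-0.6, -0.3, -0.4]
eef_pos: [0.5061, 0.0045, 0.0658]
ft_force: [-1.4, 0.4, -0.7]
eef_pos: [0.5061, 0.0045, 0.0658]
ft_force: [-0.5, -0.6, -0.7]
```

View pics/s6.png

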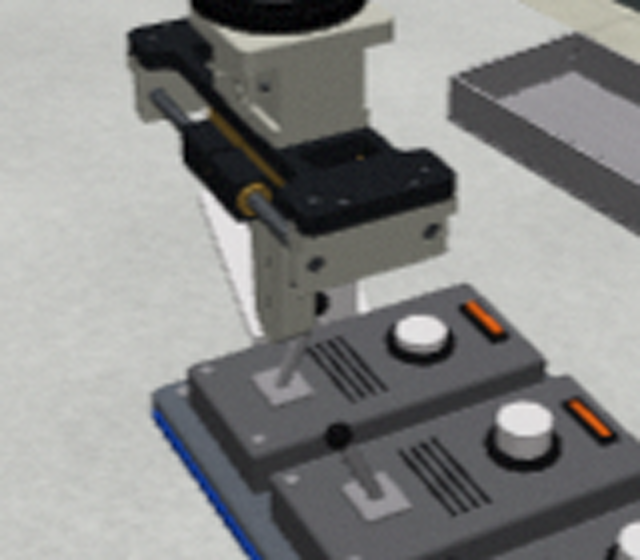

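Run:
```python
from h import *
m=r.camera_model("side");A=np.array([[m["fx"],0,m["cx"]],[0,m["fy"],m["cy"]],[0,0,1]])
ux=np.array([.988,-.152,0]);pv=np.array([.5036,.0053,.051])
for t in (-.5,-.4,.2,.3,.4,.5):
    P=np.array([pv,pv+.045*(np.sin(t)*ux+np.cos(t)*np.array([0,0,1]))])
    print(t,((cv2.projectPoints(P,m["rvec"],m["tvec"],A,None)[0][:,0]-[220,130])*4).round(0).tolist())
```

```text
-0.5 [[277.0, 380.0], [234.0, 327.0]]
-0.4 [[277.0, 380.0], [242.0, 321.0]]
0.2 [[277.0, 380.0], [292.0, 301.0]]
0.3 [[277.0, 380.0], [300.0, 301.0]]
0.4 [[277.0, 380.0], [308.0, 301.0]]
0.5 [[277.0, 380.0], [316.0, 302.0]]
```

The ball is at about (318,302), which puts the lean at +0.42 to +0.5 rad, so the lever is on. I'll give it one more millimetre, back off, rise and check.

```bash
{ python3 -m jog '[[0.05,-0.008,0,0],[0.05,-0.008,0,0]]'; python3 -m jog '[[-0.3,0.045,0,0],[-0.8,0.12,0,0],[-1,0.15,1,0],[-1,0.15,2.5,0],[-1,0.15,4,0],[-1,0.15,4.5,0],[-1,0.15,4.5,0],[-1,0.15,4.5,0]]'; } | grep -E "clock|pos|force"
python3 - <<'E'
from h import *
t=r.camera("top");s=r.camera("side")
a=cv2.imread("pics/top0.png");print("rack/tub diff",cv2.absdiff(a,t)[165:225,205:292].max(2).mean(),cv2.absdiff(a,t)[175:245,470:548].max(2).mean())
b=cv2.resize(s[130:330,220:440],None,fx=3,fy=3,interpolation=2);cv2.imwrite("pics/s7.png",b)
E
```

```text
clock: 12.1
eef_pos: [0.5077, 0.0042, 0.0658]
ft_force: [-1.8, -0.8, -0.9]
clock: 12.9
eef_pos: [0.4772, 0.0088, 0.1998]
ft_force: [-0.1, -0.4, -0.4]
rack/tub diff 14.50287356321839 2.878937728937729
```

View pics/s7.png

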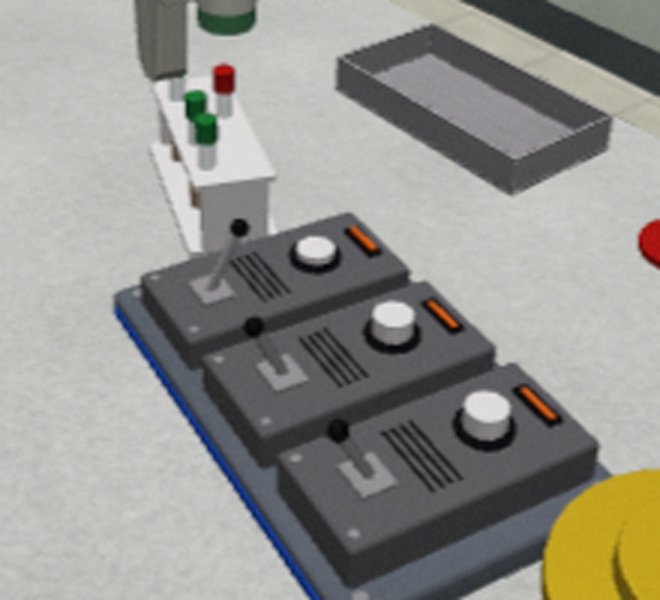

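The left lever now leans towards its key, with the ball at (239,228). Its key is down at (316,252), and the other keys and levers are unchanged. The rack corner at (272,178) and the tub are where they were, and the gripper is clear.

```bash
python3 -m jog '[[0,0,0,0],[0,0,0,0]]'; python3 -c "
from bench import r
print(r.job_done())"
```

```text
clock: 13.2
eef_pos: [0.4752, 0.009, 0.1965]
tcp_rot: [-0.004, 0.077, 0.997, -0.001]
ft_force: [-0.3, -0.5, -1.0]
opening: 0.0007
the job is handed in; nothing more can be done
None
```

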